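# Screw the shade ring onto a lampholder

### The arm

A 6-joint arm with a two-finger parallel gripper is mounted at the origin on the work surface. World frame = base frame: x ahead of the robot, y to its left, z up, the work surface at z = 0. Lengths are in mm, angles in degrees, forces in N, time in s.
With the tool pointing down it reaches from about 350 to 975 mm from the base axis. Payload 7.1 kg.
Tool frame: the origin (TCP) lies at the very end of the fingers, on their centre line; the grasp point (between the pads) lies grasp_offset behind it (grasp_offset is the distance from the TCP to the grasp point, in mm); z points along the fingers, y is the line along which they close (so a half turn about z gives the same grasp; the last joint's range is limited). The gripper opens to 88 mm and grips with 3 to 60 N. Pads are 20 mm wide; open, the fingers measure 115 mm over their backs; the gripper's body (75 mm by 178 mm) begins 61 mm behind the grasp point.
Start: joints at [64.572, 24.242, 93.386, -0, 62.372, -1.089], TCP at [257.554, 569.448, 222.675] pointing down, gripper open.
Joint ranges: [-172.04, 172.04], [-51.8, 120.97], [4.93, 147.93], [-75.15, 255.16], [6.16, 154.13], [-145.62, 145.62]. Speed limits (degrees/s): [136.94, 136.94, 172.46, 180, 180, 180].

### API

Orientations are given as a 3x3 rotation matrix whose columns are the frame's x, y, z axes.
In Python, from cell import get_state, capture, camera_info, sign_off, search_frame, pinpoint, grasp_offset gives the robot as it stands.
- The arm moves only by the shell command python3 -m inch 'ROWS' [FORCE]. ROWS is JSON, a list of rows, each a list of 7 numbers: the shift along the world's x, y, z in mm, then the turn, a rotation vector about the world's x, y, z in degrees, then the gripper's target within -1 to 1 (fully open at 1, half-way at 0, shut at -1). In form: [[dx, dy, dz, ax, ay, az, fingers], ...]. A call has 1 to 12 rows; each row shifts and turns the commanded pose from where the row before left it; what a row does not reach is not made up. A row lasts 1/10 s, in which the tool goes at most 50 mm and 8.59 degrees, less where a joint would pass 70% of its speed; a pose out of reach is approached as far as the arm can. A call with a gripper value outside its range is refused whole. The fingers move at their own pace and stop on an object; FORCE is the grip in N (left out, the last holds). Time passes only in rows, so rows that do not move let the fingers close. It gives the time, the measured TCP pose, the force, the opening and the grip force at its end, in the units of the state.
- get_state(): the state, without advancing time (a new reading comes with each control period).
- capture(name): name is "scene" or "side" or "wrist"; returns the picture (420x560x3 uint8, red, green, blue); there is no depth.
- camera_info(name): a dict with "intrinsics" (3x3 intrinsics, pixels), "k1" (the pictures are not rectified: a ray, as slopes to the right and down, at radius r is drawn at 1 + k1 r^2 times it, then the intrinsics apply), "R" (3x3) and "t" (3): a world point X has camera coordinates R X + t. Camera axes: x right, y down, z forward; pixel columns grow to the right and rows downward; lengths in mm; the calibration is good to about 2 mm. A picture is of the moment at which its call begins: read the wrist's pose just before it. camera_info takes no time and is no camera call; for the wrist camera it gives the pose at the moment of the call.
- sign_off(): hands the job in; it is judged then, once.
Trained networks look in the newest picture that a camera, given by its name, has taken for a name from the list of things; names that differ only in an ending like _2 or _b are one class to them, and where a whole thing is asked for, a point or a joint stands for the part that bears it (a point fixed in the world has none). Each returns a list of dicts, best first, with "conf" (0 to 1); they miss things now and then, are a little off and sometimes report something else, mostly with a low value. They report only what shows in the picture. A call takes as long as a camera call. They do not tell look-alikes from the thing itself.
- search_frame(label, camera): "uv" ([column, row] in pixels, amid what is visible of it).
- pinpoint(label, camera): "uv" ([column, row] in pixels: a listed point, or the origin of a listed thing).
The state is a dict: "t": time; "joint_positions": joint angles; "qd": joint speeds; "joint_efforts": joint torques, N m; "tool_pos": TCP position; "tool_rot": TCP orientation; "wrist_force": force on the tool from outside, world axes, zero at the start; "moment": the same for the moment, N m; "width": opening from 0.0 (shut) to 1.0 (fully open); "grip_force": force on a finger pad.
Only numpy, scipy, OpenCV 4.12 (cv2) and the standard library are available. Lean on these libraries where they do the work, as an engineer would, in place of code of your own. Each camera call takes 0.05 s, during which the arm holds its last target. There are 200 camera calls.

### The job

Take the larger of the two loose aluminium rings, set it over the upright lampholder and screw it down clockwise, counting the turns (a little under one from where it first sits on the thread), until it bears on the washer of the ceramic shade and the resistance rises. Nip it up finger-tight so that it clamps the shade, but no harder, for the ceramic cracks; then let go and back away. Do not press on the shade, and leave the other things on the bench alone.

Things in the scene. Friction and masses are not known exactly. Their poses are not given: they have to be found in the camera images.
- ring: the shade ring, the larger of the two aluminium rings: 56 mm across, 15 mm high, ribbed outside, about 50 g, lying flat the right way up. Bore 40.6 mm with three inward lugs (1.6 mm thick, 120 degrees apart, one on its +x axis, each a 54 degree piece of thread, tips on a 35.6 mm circle) centred 4.2 mm above the underside. Origin: centre of the underside; z up along its axis
- jig: wooden block 130 x 130 x 22 mm, fixed to the bench, the black plastic lampholder standing fixed in its middle, mouth up. Origin: centre of the block's underside, on the bench; z up along the lampholder's axis
- holder_mouth (a point): centre of the lampholder's open top, on its axis, 70 mm above the bench. From the top down: bevel (27 to 32 mm across), plain 32 mm nose, then from 58 mm above the bench down to the washer a 34 mm core with a coarse right-hand three-start thread, 39 mm over the crests, lead 12 mm per turn, 0.8 mm of axial play in the ring
- flange (a point): centre of the lampholder's flange face, on which the shade lies, 36 mm above the bench. A ring lowered over the nose stops with its lugs on the thread, its underside 51 to 56 mm above the bench; turned clockwise from above it sinks 12 mm a turn at once, and meets the washer after 0.6 to 1 turn
- shade: white ceramic dish lying loose on the flange, open side up, round the lampholder: 200 mm across, flat floor 5 mm thick and 152 mm across inside, flared rim 22.5 mm high, 41 mm centre hole, 0.42 kg. A grey silicone washer, 62 mm across and 3 mm thick, is stuck on its floor round the hole. Origin: centre of the underside, z up. It may turn with the ring
- washer_top (a point): centre of the washer's unloaded top, 8 mm above the shade's underside and 44 mm above the bench, where the ring bears. It yields 1 mm per 45 N, at most 1.4 mm. Once it bears, the ring stops sinking while the next 0.4 rad take up the thread's play; then the clamping force grows by some 50 to 80 N per rad, and the turning torque by about 0.01 N m per N
- small_ring: a smaller plain aluminium ring for another lampholder, 38 mm across, 12 mm high; leave it. Origin: centre of the underside
- screwdriver: screwdriver lying beyond the lampholder, 190 mm long; leave it. Origin: about its middle
- tape_measure: grey tape measure, 72 x 40 x 66 mm, standing on the bench; leave it. Origin: centre of the underside
- parts_bin: clear open bin 160 x 110 x 60 mm with spare lampholders; leave it. Origin: centre of the underside
Mind the look-alikes: they are no part of the job. What is shaped like the ring but black or green is not meant. Several things have the shape of the shade; the one meant has the colours described above.

How it is judged (in metres and radians):
On the way:
1. the ring sits level on the lampholder's thread, its underside at least 4 mm above the washer (horizontal distance between ring and holder_mouth below 0.002 m and angle between ring's own z axis and vertical below 0.12 rad and z of ring in the frame of jig between 0.048 and 0.062 m), for 0.2 s.
At the end, for the whole second after the job is handed in: The ring is on the thread, within 2 mm of the lampholder's axis, level within 0.05 rad, its underside within 3 mm of the washer's (unloaded) top, at rest and clamping the shade with more than 6 N (never over 50 N); the shade lies level on the flange within 3 mm of the axis (contact force between ring and shade above 6 N and horizontal distance between ring and holder_mouth below 0.002 m and angle between ring's own z axis and vertical below 0.05 rad and distance between ring and washer_top below 0.003 m and horizontal distance between shade and flange below 0.003 m and angle between shade's own z axis and vertical below 0.03 rad and linear speed of ring below 0.01 m/s); the robot touches nothing.
It fails at once if the ring presses on the shade with more than 50 N (the ceramic cracks) (contact force between ring and shade above 50 N).
It fails at once if the gripper presses on the shade with more than 10 N (contact force between any of the fingers, the arm and shade above 10 N).
It fails at once if the small ring, screwdriver, tape measure or parts bin is moved more than 30 mm (distance of any of small_ring, screwdriver, tape_measure, parts_bin from where it was at the start of the episode above 0.03 m).
It also fails if it takes over 72 s, if anything falls off the work surface, if the arm or the gripper's body presses on something with over 40 N, if the wrist force passes 120 N, or if a joint passes its speed limit or range.

## Working session

There is one attempt and no reset: what is moved stays moved. The work goes in short steps, Python scripts to look and compute and a shell command to move; the robot and the scene stay as the last step left them, time stands still between calls to the robot, and variables do not carry over. Pictures are saved under pics/ and viewed, at most 10 in all, crops included, and the job is handed in when it is done.

```bash
ls; mkdir -p pics
cat > h.py <<'E'
import numpy as np, cv2
from cell import *
def ray(cam,uv,info=None):
    i=info or camera_info(cam); K=np.array(i["intrinsics"]); 
    d=np.array([(uv[0]-K[0,2])/K[0,0],(uv[1]-K[1,2])/K[1,1]]); s=d.copy()
    for _ in range(20): s=d/(1+i["k1"]*(s@s))
    R=np.array(i["R"]);t=np.array(i["t"]).ravel()
    return -R.T@t, R.T@np.array([s[0],s[1],1])
def atz(cam,uv,z,info=None):
    o,d=ray(cam,uv,info); return o+d*(z-o[2])/d[2]
def proj(cam,X,info=None):
    i=info or camera_info(cam); c=np.array(i["R"])@np.array(X)+np.array(i["t"]).ravel()
    s=c[:2]/c[2]; s=s*(1+i["k1"]*(s@s)); K=np.array(i["intrinsics"]); return [K[0,0]*s[0]+K[0,2],K[1,1]*s[1]+K[1,2]]
def snap(cam,name):
    im=capture(cam); cv2.imwrite(f"pics/{name}.png",im[:,:,::-1]); return im
E
python3 - <<'E'
from h import *
print(get_state(),grasp_offset)
ims=[snap(c,c+"0") for c in("scene","side","wrist")]
for c in("scene","side","wrist"):
    for l,z in(("ring",0),("holder_mouth",70),("small_ring",0),("shade",36)):
        for r in pinpoint(l,c)[:4]: print(c,l,np.round(r["uv"]),round(r["conf"],2),np.round(atz(c,r["uv"],z)))
E
```

```text
pics
{'t': 0.0, 'joint_positions': array([ 6.45722503e+01,  2.42842055e+01,  9.34312171e+01, -5.46112084e-04,
        6.23729690e+01, -1.08850301e+00]), 'qd': array([-0.1411817 ,  0.07562574, -0.05457063, -0.01776725, -0.00487711,
        0.00241574]), 'joint_efforts': array([-2.61454588e-03, -5.44619179e+01, -2.73656327e+01,  6.42490550e-02,
        2.29261431e-02, -1.26128107e-04]), 'tool_pos': array([257.32426433, 568.95571874, 221.90564131]), 'tool_rot': array([[-9.11123000e-01,  4.12134020e-01, -6.54777275e-04],
       [ 4.12134540e-01,  9.11121929e-01, -1.39690345e-03],
       [ 2.08704997e-05, -1.54260719e-03, -9.99998810e-01]]), 'wrist_force': array([ 0.11390826, -0.63827588,  0.23170336]), 'moment': array([-0.04718412,  0.04684354,  0.02954767]), 'grip_force': 0.0, 'width': 0.9962453997193709} 18.700000000000003
scene ring [393. 236.] 0.81 [583. 187.   0.]
scene ring [360. 209.] 0.72 [495. 116.   0.]
scene ring [388. 276.] 0.71 [691. 156.   0.]
scene ring [292. 207.] 0.33 [478. -65.   0.]
scene holder_mouth [290. 202.] 0.82 [510. -71.  70.]
scene small_ring [390. 191.] 0.67 [442. 204.   0.]
scene small_ring [436. 289.] 0.51 [735. 265.   0.]
scene shade [227. 152.] 0.91 [ 311. -233.   36.]
scene shade [291. 208.] 0.8 [504. -69.  36.]
side ring [251. 178.] 0.74 [494. 136.   0.]
side ring [279. 162.] 0.72 [598. 195.   0.]
side ring [305. 165.] 0.64 [683. 161.   0.]
side ring [266. 225.] 0.63 [506. -67.   0.]
side holder_mouth [266. 208.] 0.56 [511. -61.  70.]
side holder_mouth [266. 216.] 0.18 [504. -91.  70.]
side small_ring [234. 162.] 0.37 [448. 224.   0.]
side small_ring [269. 207.] 0.27 [528.   1.   0.]
side shade [196. 280.] 0.96 [ 281. -246.   36.]
side shade [264. 217.] 0.76 [501. -67.  36.]
```

View pics/scene0.png

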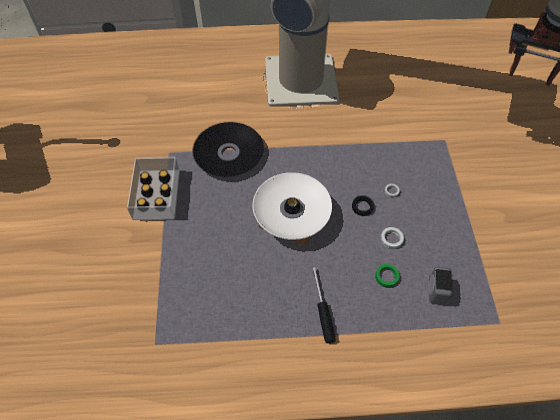

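View pics/side0.png

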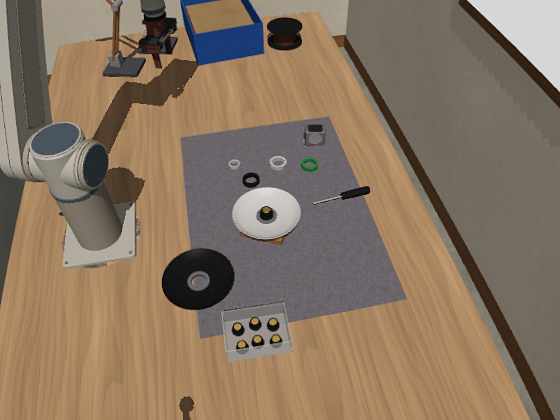

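The white/silver ring meant is at scene (393,237), the small one at (391,190), and the lampholder in the white shade at (292,205). The black and green rings and the black dish are look-alikes. I'll move over the ring, turning joint 6 towards its lower end on the way.

```bash
python3 -m inch '[[27,-32,0,0,0,5,1],[27,-32,0,0,0,5,1],[27,-32,0,0,0,5,1],[27,-32,0,0,0,5,1],[27,-32,0,0,0,5,1],[27,-32,0,0,0,5,1],[27,-32,0,0,0,5,1],[27,-32,0,0,0,5,1],[27,-32,0,0,0,5,1],[27,-32,0,0,0,5,1],[27,-32,0,0,0,5,1],[27,-28,0,0,0,5,1]]'; python3 -m inch '[[0,0,0,0,0,0,1],[0,0,0,0,0,0,1]]' >/dev/null
python3 - <<'E'
from h import *
s=get_state();print(s["t"],s["tool_pos"],s["joint_positions"].round(1))
snap("wrist","w1")
for l,z in(("ring",0),("small_ring",0)):
    for r in pinpoint(l,"wrist")[:4]: print(l,np.round(r["uv"]),round(r["conf"],2),np.round(atz("wrist",r["uv"],z),1))
E
```

```text
t: 1.95
tool_pos: [582.5, 187.7, 222.8]
tool_rot: [[-0.811, -0.585, 0.0], [-0.585, 0.811, 0.0], [-0.0, -0.0, -1.0]]
wrist_force: [0.3, 0.9, 0.1]
width: 1.003
grip_force: 0.0
2.15 [581.67665021 188.81733864 222.43706146] [  16.9   23.1   95.1    0.    61.7 -108.6]
ring [268. 189.] 0.91 [588.2 189.3   0. ]
ring [193. 245.] 0.91 [690.7 158.7   0. ]
small_ring [366.  89.] 0.74 [444.6 210.6   0. ]
```

View pics/w1.png

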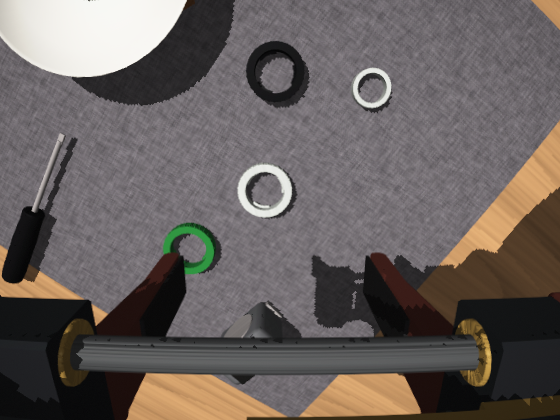

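Run:
```python
from h import *
im=cv2.imread("pics/w1.png"); info=camera_info("wrist")
m=(im.min(2)>150).astype(np.uint8); m[:150]=0;m[230:]=0;m[:,:225]=0;m[:,305:]=0
m[:]=cv2.morphologyEx(m,cv2.MORPH_CLOSE,np.ones((5,5)))
c=max(cv2.findContours(m,cv2.RETR_EXTERNAL,cv2.CHAIN_APPROX_NONE)[0],key=len)
for z in(15,10):
    P=np.array([atz("wrist",p[0],z,info)[:2] for p in c]).astype(np.float32)
    print(z,cv2.minEnclosingCircle(P),cv2.fitEllipse(P))
```

```text
15 ((589.0735473632812, 186.28033447265625), 28.760478973388672) ((589.3663940429688, 186.29669189453125), (55.766597747802734, 56.16615676879883), 157.2418212890625)
10 ((590.0302734375, 186.7998046875), 29.148340225219727) ((590.3270874023438, 186.81640625), (56.518585205078125, 56.92352294921875), 157.24212646484375)
```

```bash
python3 -m inch '[[7.5,-2.2,-30,0,0,0,1],[0,0,-40,0,0,0,1],[0,0,-40,0,0,0,1],[0,0,-40,0,0,0,1],[0,0,-30,0,0,0,1],[0,0,-20,0,0,0,1],[0,0,-12,0,0,0,1],[0,0,-6,0,0,0,1],[0,0,0,0,0,0,1]]'; python3 -m inch '[[0,0,0,0,0,0,-1],[0,0,0,0,0,0,-1],[0,0,0,0,0,0,-1],[0,0,0,0,0,0,-1],[0,0,0,0,0,0,-1],[0,0,0,0,0,0,-1],[0,0,0,0,0,0,-1],[0,0,0,0,0,0,-1]]' 25
```

```text
t: 3.2
tool_pos: [588.8, 187.8, 4.6]
tool_rot: [[-0.812, -0.584, -0.0], [-0.584, 0.812, -0.0], [0.0, 0.0, -1.0]]
wrist_force: [-0.9, 0.5, -0.4]
width: 0.999
grip_force: 0.0
t: 4.0
tool_pos: [589.5, 187.2, 5.3]
tool_rot: [[-0.813, -0.583, 0.001], [-0.583, 0.813, 0.0], [-0.001, -0.0, -1.0]]
wrist_force: [-1.6, -1.0, 5.7]
width: 0.629
grip_force: 25.0
```

```bash
python3 -m inch '[[0,0,20,0,0,0,-1],[0,0,40,0,0,0,-1],[-8,-20,45,0,0,0,-1],[-8,-30,45,0,0,0,-1],[-10,-33,45,0,0,0,-1],[-10,-35,20,0,0,0,-1],[-10,-35,0,0,0,0,-1],[-10,-35,0,0,0,0,-1],[-10,-30,0,0,0,0,-1],[-9,-20,0,0,0,0,-1],[-5,-15,0,0,0,0,-1],[0,0,0,0,0,0,-1]]'; python3 -m inch '[[0,0,0,0,0,0,-1],[0,0,0,0,0,0,-1]]' >/dev/null
python3 - <<'E'
from h import *
import json
i=camera_info("wrist"); s=get_state();print(s["t"],s["tool_pos"],s["wrist_force"],s["joint_positions"].round(1),s["width"])
json.dump({k:np.array(v).tolist() for k,v in i.items()},open("w2.json","w"))
snap("wrist","w2")
for l,z in(("ring",203),("holder_mouth",70),("shade",36)):
    for r in pinpoint(l,"wrist")[:4]: print(l,np.round(r["uv"]),round(r["conf"],2),np.round(atz("wrist",r["uv"],z),1))
E
```

```text
t: 5.2
tool_pos: [510.0, -60.6, 210.3]
tool_rot: [[-0.814, -0.581, -0.001], [-0.581, 0.814, -0.0], [0.001, 0.0, -1.0]]
wrist_force: [0.5, 0.1, -1.7]
width: 0.631
grip_force: 25.0
5.4 [511.12477152 -58.64172939 210.40877013] [-0.31965578  0.23419132 -0.62782122] [  -7.9   15.9  107.9    0.    56.2 -133.6] 0.6281284786247074
ring [325. 395.] 0.85 [560.3  16.2 203. ]
ring [417. 264.] 0.75 [466.4   2.7 203. ]
holder_mouth [270. 192.] 0.89 [505.3 -64.8  70. ]
shade [271. 195.] 0.54 [513.  -58.5  36. ]
```

View pics/w2.png

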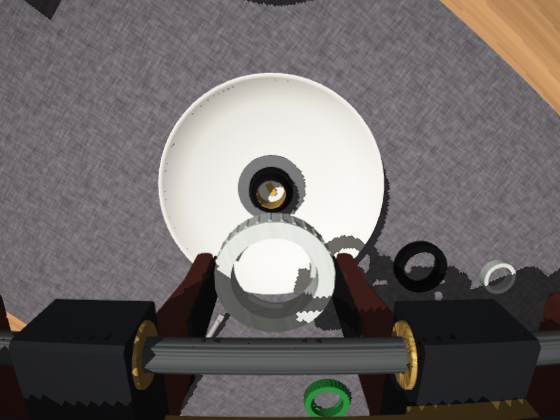

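The picture shows the lampholder mouth at about (270,190) in the grey washer at (271,187). The ring is level between the fingers at about (275,270). I'll fit circles to these.

Run:
```python
import json; from h import *
info=json.load(open("w2.json")); im=cv2.imread("pics/w2.png"); g=im.max(2); sat=(im.max(2).astype(int)-im.min(2))
def fit(pts,z,f=cv2.fitEllipse):
    P=np.array([atz("wrist",p,z,info)[:2] for p in pts]).astype(np.float32); return np.round(np.hstack([np.ravel(x) for x in f(P)]),1)
# radial edges from the network point
def radial(c,r0,r1,angs,cond):
    out=[]
    for a in np.radians(angs):
        rs=np.arange(r0,r1,.25); v=cv2.remap(g.astype(np.float32),(c[0]+rs*np.cos(a)).astype(np.float32)[None],(c[1]+rs*np.sin(a)).astype(np.float32)[None],cv2.INTER_LINEAR)[0]
        d=cv2.GaussianBlur(v[None],(9,1),1.5)[0]; dd=np.gradient(d); k=np.argmax(cond*dd); out.append([c[0]+rs[k]*np.cos(a),c[1]+rs[k]*np.sin(a)])
    return out
up=np.arange(175,366,5)
print("rim z58.5", fit(radial((271,185),95,125,np.arange(150,345,5),-1),58.5))
print("washer z44", fit(radial((271,187),26,42,up,1),44))
nose=radial((271,190),14,30,up,1); print("black-grey edge",np.round(np.ptp(nose,0)), [fit(nose,z) for z in(70,60,50)])
for Z,n in((70,32),(70,27),(58,39),(44,62)):
    print(Z,n,np.round(proj("wrist",[505.3,-64.8,Z],info),1))
c=cv2.resize(im[150:340,200:345],None,fx=4,fy=4,interpolation=cv2.INTER_CUBIC)[:600]; 
cv2.imwrite("pics/w2c.png",cv2.resize(im[150:340,200:345],None,fx=3.1,fy=3.1,interpolation=cv2.INTER_CUBIC))
s=get_state(); print(s["tool_pos"], np.round(proj("wrist",[s["tool_pos"][0],s["tool_pos"][1],s["tool_pos"][2]+10],info),1),np.round(proj("wrist",s["tool_pos"]-[0,0,5],info),1))
```

```text
rim z58.5 [506.8 -62.4 201.2 202.4 150.5]
washer z44 [506.3 -62.7  62.   62.6 166.8]
black-grey edge [50. 26.] [array([506.1, -60. ,  41.6,  52.8, 145.9]), array([508. , -58.7,  42.9,  54.6, 145.9]), array([509.9, -57.3,  44.3,  56.3, 145.9])]
70 32 [269.7 192.4]
70 27 [269.7 192.4]
58 39 [269.9 189.4]
44 62 [270.  186.3]
[511.08705798 -58.6573843  210.42329112] [269.6 280.5] [269.9 267.1]
```

View pics/w2c.png

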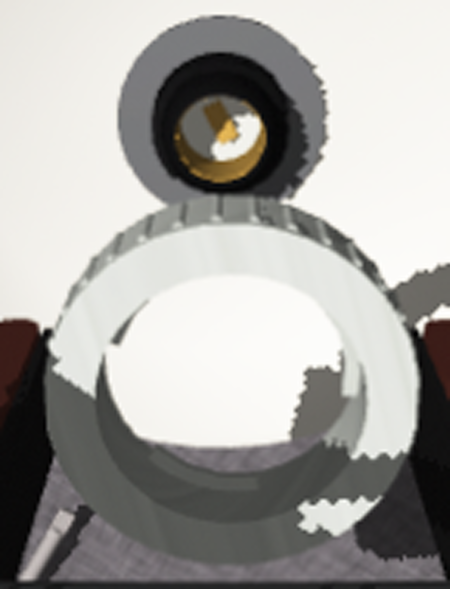

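```bash
cat >> h.py <<'E'
def radial(g,c,r0,r1,angs,sign):
    out=[]
    for a in np.radians(angs):
        rs=np.arange(r0,r1,.25); v=cv2.remap(g.astype(np.float32),(c[0]+rs*np.cos(a)).astype(np.float32)[None],(c[1]+rs*np.sin(a)).astype(np.float32)[None],cv2.INTER_LINEAR)[0]
        dd=np.gradient(cv2.GaussianBlur(v[None],(9,1),1.5)[0]); k=np.argmax(sign*dd); out.append([c[0]+rs[k]*np.cos(a),c[1]+rs[k]*np.sin(a)])
    return np.array(out)
def fitc(pts,z,info,r):
    from scipy.optimize import least_squares
    P=np.array([atz("wrist",p,z,info)[:2] for p in pts])
    f=lambda q:np.hypot(*(P-q[:2]).T)-q[2]
    s=least_squares(f,[*P.mean(0),r],loss="soft_l1",f_scale=.4); return s.x.round(2),np.median(abs(f(s.x))).round(2)
E
python3 - <<'E'
import json; from h import *
info=json.load(open("w2.json")); im=cv2.imread("pics/w2.png"); g=im.max(2)
R=np.array(info["R"]);print("cam pos",-R.T@info["t"],R[2])
# top face outer boundary, from crop: (232,223)top,(50,372)left,(418,372)right,(233,563)bottom
for nm,pts in (("outer",[(232,223),(70,300),(395,300),(47,385),(418,385),(110,520),(233,563),(350,525)]),("bore",[(233,275),(105,385),(366,385),(236,522),(130,320),(335,312)])):
    print(nm,fitc(np.array(pts)/3.1+[200,150],220.4,info,28 if nm=="outer" else 20))
print("gold mouth",[fitc(np.array([(220,92),(176,138),(266,140),(220,184),(190,108),(252,108),(190,170),(252,170)])/3.1+[200,150],z,info,13) for z in (70,)])
print("black outer",fitc(np.array([(222,53),(152,120),(175,75),(270,75),(288,105),(222,193)])/3.1+[200,150],64,info,16))
E
```

```text
cam pos [ 448.48052245 -101.23352145  373.58177189] [ 0.2268704   0.16386955 -0.96003989]
outer (array([509.13, -56.91,  28.06]), np.float64(0.25))
bore (array([509.1 , -56.38,  20.21]), np.float64(0.26))
gold mouth [(array([506.31, -62.42,  12.4 ]), np.float64(0.17))]
black outer (array([504.1 , -63.8 ,  19.56]), np.float64(0.15))
```

```bash
python3 -m inch '[[-3,-5,-20,0,0,0,-1],[0,0,-30,0,0,0,-1],[0,0,-30,0,0,0,-1],[0,0,-20,0,0,0,-1],[0,0,-12,0,0,0,-1],[0,0,-6,0,0,0,-1],[0,0,0,0,0,0,-1],[0,0,0,0,0,0,-1],[0,0,0,0,0,0,-1]]'
python3 - <<'E'
from h import *
import json
i=camera_info("wrist"); s=get_state();print(s["t"],s["tool_pos"],s["wrist_force"],s["joint_positions"].round(1),s["width"])
json.dump({k:np.array(v).tolist() for k,v in i.items()},open("w3.json","w"))
im=snap("wrist","w3")
cv2.imwrite("pics/w3c.png",cv2.resize(im[170:360,190:360,::-1],None,fx=3.1,fy=3.1,interpolation=cv2.INTER_CUBIC))
E
```

```text
t: 6.5
tool_pos: [508.7, -64.4, 93.5]
tool_rot: [[-0.812, -0.583, 0.002], [-0.583, 0.812, -0.0], [-0.001, -0.001, -1.0]]
wrist_force: [-0.1, 0.0, -0.1]
width: 0.63
grip_force: 25.0
6.5 [508.66409819 -64.36301121  93.46149508] [-0.12094484  0.00187863 -0.1276805 ] [  -8.5   26.2  112.3    0.    41.4 -134.2] 0.6304601568950423
```

View pics/w3c.png

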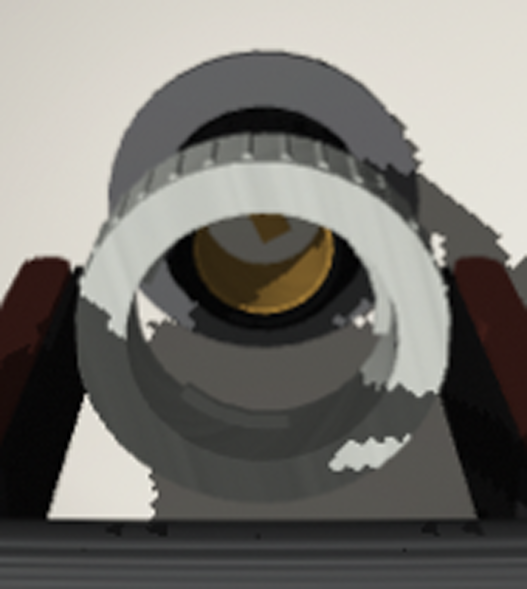

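Run:
```python
import json; from h import *
info=json.load(open("w3.json")); A=lambda l:np.array(l)/3.1+[190,170]
tz=93.5
print("outer",fitc(A([(262,160),(77,315),(450,315),(262,502),(120,215),(405,215),(150,465),(380,465)]),tz+10,info,28))
print("bore",fitc(A([(263,212),(128,330),(398,330),(263,460),(155,265),(370,262)]),tz+10,info,20))
print("gold",fitc(A([(263,316),(194,253),(333,253),(213,292),(312,293),(235,310),(290,310)]),70,info,13))
print("washer",fitc(A([(265,51),(110,185),(135,120),(180,75),(350,75),(405,130)]),44,info,31))
```

```text
outer (array([506.69, -62.66,  28.17]), np.float64(0.18))
bore (array([507.05, -62.49,  20.25]), np.float64(0.08))
gold (array([506.2 , -63.04,  12.24]), np.float64(0.15))
washer (array([506.25, -62.28,  31.27]), np.float64(0.09))
```

```bash
python3 -m inch '[[-0.6,-0.3,-8,0,0,0,-1],[0,0,-6,0,0,0,-1],[0,0,-5,0,0,0,-1],[0,0,-4,0,0,0,-1],[0,0,-3,0,0,0,-1],[0,0,-2,0,0,0,-1],[0,0,0,0,0,0,-1]]';python3 -m inch '[[0,0,-2,0,0,0,-1],[0,0,-1,0,0,0,-1],[0,0,0,0,0,0,-1]]'
```

```text
t: 7.25
tool_pos: [507.2, -64.6, 64.2]
tool_rot: [[-0.812, -0.583, -0.0], [-0.583, 0.812, 0.0], [0.0, 0.0, -1.0]]
wrist_force: [-0.3, -0.2, -0.6]
width: 0.632
grip_force: 25.0
t: 7.55
tool_pos: [507.5, -64.6, 61.6]
tool_rot: [[-0.812, -0.583, 0.0], [-0.583, 0.812, -0.0], [-0.0, -0.0, -1.0]]
wrist_force: [0.1, 0.6, -0.9]
width: 0.632
grip_force: 25.0
```

```bash
for i in 1 ; do python3 -m inch '[[0,0,-1,0,0,0,-1],[0,0,-0.5,0,0,0,-1],[0,0,0,0,0,0,-1]]'|egrep 'pos|force'; python3 -m inch '[[0,0,-1,0,0,0,-1],[0,0,-0.5,0,0,0,-1],[0,0,0,0,0,0,-1]]'|egrep 'pos|force'; done
```

```text
tool_pos: [507.6, -64.6, 60.1]
wrist_force: [0.8, 0.2, -0.1]
grip_force: 25.0
tool_pos: [507.7, -64.6, 58.6]
wrist_force: [1.6, 0.7, 1.2]
grip_force: 25.0
```

```bash
python3 -m inch '[[0,0,-0.7,0,0,0,-1],[0,0,0,0,0,0,-1]]'|egrep 'pos|force'; python3 -m inch '[[0,0,-0.7,0,0,0,-1],[0,0,0,0,0,0,-1]]'|egrep 'pos|force'
```

```text
tool_pos: [507.5, -64.6, 57.8]
wrist_force: [2.9, 0.1, -0.3]
grip_force: 25.0
tool_pos: [507.6, -64.6, 57.1]
wrist_force: [3.3, 0.2, 0.4]
grip_force: 25.0
```

```bash
python3 -m inch '[[0.3,0,-0.6,0,0,0,-1],[0,0,0,0,0,0,-1]]'|egrep 'pos|force'; python3 -m inch '[[0,0,-0.5,0,0,0,-1],[0,0,0,0,0,0,-1]]'|egrep 'pos|force'
```

```text
tool_pos: [507.6, -64.6, 56.7]
wrist_force: [0.7, 0.1, 2.6]
grip_force: 25.0
tool_pos: [507.7, -64.6, 56.6]
wrist_force: [-0.3, -0.5, 9.6]
grip_force: 25.0
```

```bash
cat > st.py <<'E'
from h import *
s=get_state(); print(round(s["t"],2),s["tool_pos"].round(1),s["wrist_force"].round(1),"M",s["moment"].round(2),"j6",s["joint_positions"][5].round(1),"yaw",np.degrees(np.arctan2(s["tool_rot"][1,1],s["tool_rot"][0,1])).round(1),round(s["width"],3))
E
python3 st.py; python3 -m inch '[[0,0,0,0,0,-5,-1],[0,0,-0.16,0,0,-5,-1],[0,0,-0.16,0,0,-5,-1]]' 30 >/dev/null; python3 st.py;  python3 -m inch '[[0,0,-0.2,0,0,-6,-1],[0,0,-0.2,0,0,-6,-1],[0,0,-0.2,0,0,-6,-1]]'>/dev/null; python3 st.py
```

```text
8.95 [507.7 -64.6  56.6] [-0.3 -0.5  9.6] M [0.18 0.1  0.03] j6 -134.2 yaw 125.7 0.627
9.25 [508.  -64.7  56.1] [ 0.8 -0.6  6.2] M [ 0.08 -0.19  0.04] j6 -119.0 yaw 110.5 0.628
9.55 [508.3 -64.9  55.5] [ 2.  -2.   5.5] M [-0.27 -0.33  0.03] j6 -101.0 yaw 92.4 0.628
```

```bash
python3 -m inch '[[0,0,-0.2,0,0,-6,-1],[0,0,-0.2,0,0,-6,-1],[0,0,-0.2,0,0,-6,-1],[0,0,-0.2,0,0,-6,-1],[0,0,-0.2,0,0,-6,-1]]' >/dev/null; python3 st.py;  python3 -m inch '[[0,0,-0.2,0,0,-6,-1],[0,0,-0.2,0,0,-6,-1],[0,0,-0.2,0,0,-6,-1],[0,0,-0.2,0,0,-6,-1],[0,0,-0.2,0,0,-6,-1]]'>/dev/null; python3 st.py
```

```text
10.05 [508.6 -65.7  54.6] [ 2.8 -7.   4.3] M [-1.35 -0.36  0.13] j6 -71.0 yaw 62.5 0.629
10.55 [508.1 -66.3  53.5] [  0.2 -11.4   5.8] M [-2.09  0.08  0.16] j6 -41.0 yaw 32.5 0.635
```

```bash
python3 -m inch '[[0.1,-0.8,0,0,0,0,-1],[0.1,-0.8,0,0,0,0,-1],[0,0,0,0,0,0,-1]]' >/dev/null; python3 st.py;  python3 -m inch '[[-0.1,-0.1,-0.2,0,0,-6,-1],[-0.1,-0.1,-0.2,0,0,-6,-1],[-0.1,-0.1,-0.2,0,0,-6,-1],[-0.1,-0.1,-0.2,0,0,-6,-1],[-0.2,-0.1,-0.2,0,0,-6,-1]]'>/dev/null; python3 st.py
```

```text
10.85 [508.  -66.5  53.5] [ 0.3 -0.9  7.2] M [-0.2  -0.04 -0.08] j6 -41.4 yaw 32.6 0.631
11.35 [507.2 -66.9  52.5] [0.1 0.2 7.1] M [-0.14 -0.    0.09] j6 -11.2 yaw 2.4 0.627
```

```bash
python3 -m inch '[[-0.17,-0.02,-0.2,0,0,-6,-1],[-0.17,-0.02,-0.2,0,0,-6,-1],[-0.17,-0.02,-0.2,0,0,-6,-1],[-0.17,-0.02,-0.2,0,0,-6,-1],[-0.17,-0.02,-0.1,0,0,-6,-1]]' >/dev/null; python3 st.py;  python3 -m inch '[[-0.16,0.07,-0.2,0,0,-6,-1],[-0.16,0.07,-0.2,0,0,-6,-1],[-0.16,0.07,-0.2,0,0,-6,-1],[-0.16,0.07,-0.2,0,0,-6,-1],[-0.16,0.07,-0.2,0,0,-6,-1]]'>/dev/null; python3 st.py
```

```text
11.85 [506.4 -66.9  51.5] [ 1.1 -0.3  6.1] M [-0.04 -0.07  0.02] j6 18.7 yaw -27.6 0.629
12.35 [505.6 -66.5  50.5] [ 0.1 -0.5  6.5] M [-0.    0.03  0.06] j6 48.8 yaw -57.6 0.632
```

```bash
python3 -m inch '[[-0.1,0.12,-0.2,0,0,-6,-1],[-0.1,0.12,-0.2,0,0,-6,-1],[-0.1,0.14,-0.2,0,0,-6,-1]]' >/dev/null; python3 st.py;  python3 -m inch '[[-0.1,0.14,-0.2,0,0,-6,-1],[-0.08,0.15,-0.2,0,0,-6,-1]]'>/dev/null; python3 st.py;  python3 -m inch '[[-0.05,0.16,-0.17,0,0,-5,-1],[-0.05,0.16,-0.17,0,0,-5,-1]]'>/dev/null; python3 st.py
```

```text
12.65 [504.9 -66.1  49.9] [-1.   0.6  8.4] M [0.03 0.34 0.07] j6 66.8 yaw -75.6 0.631
12.85 [504.5 -65.7  49.5] [-1.   1.1  7.7] M [0.27 0.33 0.13] j6 78.8 yaw -87.6 0.628
13.05 [504.5 -65.3  49.2] [0.1 0.9 8.5] M [0.38 0.25 0.14] j6 88.8 yaw -97.5 0.628
```

```bash
python3 -m inch '[[-0.02,0.15,-0.17,0,0,-5,-1],[-0.02,0.15,-0.1,0,0,-5,-1],[0,0,0,0,0,0,-1]]' >/dev/null; python3 st.py;  python3 -m inch '[[0.01,0.15,-0.1,0,0,-5,-1],[0.01,0.15,0,0,0,-5,-1],[0,0,0,0,0,0,-1]]'>/dev/null; python3 st.py
```

```text
13.35 [504.7 -65.1  49. ] [-0.4  1.   7.9] M [ 0.08  0.13 -0.04] j6 98.8 yaw -107.5 0.631
13.65 [505.  -64.9  49. ] [ 0.8 -0.   8.1] M [ 0.05  0.17 -0.07] j6 108.8 yaw -117.5 0.628
```

```bash
python3 -m inch '[[0.04,0.15,0.1,0,0,-5,-1],[0.04,0.14,0.1,0,0,-5,-1]]' >/dev/null; python3 st.py;  python3 -m inch '[[0.06,0.11,0,0,0,-4,-1]]'>/dev/null; python3 st.py;  python3 -m inch '[[0.06,0.1,0,0,0,-4,-1]]'>/dev/null; python3 st.py
```

```text
13.85 [505.1 -64.6  49. ] [1.3 0.3 3.9] M [ 0.09 -0.13  0.16] j6 118.9 yaw -127.5 0.63
13.95 [505.2 -64.5  49. ] [1.2 0.4 1.7] M [ 0.16 -0.12  0.31] j6 122.9 yaw -131.5 0.63
14.05 [505.3 -64.4  48.9] [1.7 0.6 2.1] M [ 0.12 -0.19  0.47] j6 126.9 yaw -135.4 0.628
```

```bash
python3 -m inch '[[0,0,0,0,0,0,-1],[0,0,0,0,0,0,-1]]' >/dev/null; python3 st.py; python3 -m inch '[[0,0,0,0,0,0,-1]]' >/dev/null; python3 st.py
```

```text
14.25 [505.3 -64.4  48.8] [ 0.8 -0.8  4.7] M [ 0.08 -0.1   0.  ] j6 126.6 yaw -135.2 0.631
14.35 [505.3 -64.4  48.8] [ 0.7 -0.8  4.7] M [ 0.09 -0.09  0.01] j6 126.7 yaw -135.3 0.633
```

```bash
python3 -m inch '[[0.05,0.08,0,0,0,-3,-1]]' >/dev/null; python3 st.py; python3 -m inch '[[0.05,0.08,0,0,0,-3,-1]]' >/dev/null; python3 st.py; python3 -m inch '[[0,0,0,0,0,0,-1]]' >/dev/null; python3 st.py
```

```text
14.45 [505.4 -64.3  48.8] [1.7 0.7 3.3] M [ 0.17 -0.21  0.5 ] j6 129.7 yaw -138.3 0.633
14.55 [505.4 -64.3  48.7] [1.6 0.6 2.3] M [ 0.1  -0.24  0.63] j6 132.8 yaw -141.3 0.628
14.65 [505.4 -64.2  48.7] [ 1.8 -1.3  3.4] M [ 0.08 -0.25  0.34] j6 132.7 yaw -141.3 0.628
```

Contact came after about 233 degrees (0.65 turn). The play has been taken up, the ring has sunk about 0.3 mm further and the torque has clearly risen. That is finger-tight, so I'll let go.

```bash
python3 -m inch '[[0,0,0,0,0,0,0.8],[0,0,0,0,0,0,0.8],[0,0,0,0,0,0,0.8],[0,0,0,0,0,0,0.8],[0,0,0,0,0,0,0.8]]' >/dev/null; python3 st.py; python3 -m inch '[[0,0,3,0,0,0,0.8],[0,0,10,0,0,0,0.8],[0,0,20,0,0,0,0.8],[0,0,30,0,0,0,0.8],[0,0,30,0,0,0,0.8],[0,0,30,0,0,0,0.8],[0,0,20,0,0,0,0.8],[0,0,0,0,0,0,0.8],[0,0,0,0,0,0,0.8]]'
python3 - <<'E'
from h import *
import json
i=camera_info("wrist"); json.dump({k:np.array(v).tolist() for k,v in i.items()},open("w4.json","w"))
im=snap("wrist","w4"); print(get_state()["t"]); s=snap("side","s4")
b=cv2.resize(s[150:275,180:350,::-1],(560,412),interpolation=cv2.INTER_CUBIC)
cv2.imwrite("pics/w4c.png",cv2.resize(np.vstack([im[90:,:,::-1],b[:270]]),None,fx=1,fy=1))
E
```

```text
15.15 [505.  -64.2  48.5] [-1.2  0.2 -0.7] M [ 0.04  0.09 -0.03] j6 132.7 yaw -141.3 0.899
t: 16.05
tool_pos: [505.2, -64.2, 192.1]
tool_rot: [[0.625, -0.781, 0.001], [-0.781, -0.625, -0.0], [0.001, -0.001, -1.0]]
wrist_force: [1.0, -1.0, -0.2]
width: 0.9
grip_force: 0.0
16.1
```

View pics/w4c.png

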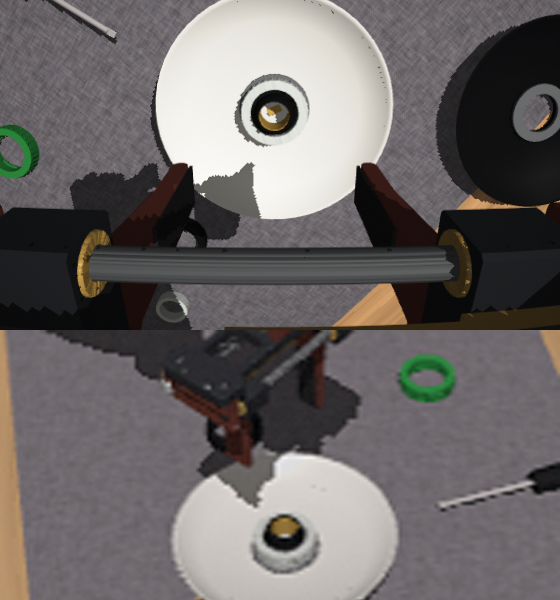

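The ring sits level and centred on the washer at (273,112) in the upper picture, the shade lies level, and the gripper is clear. I'll hand in.

```bash
python3 -c "
from cell import *; print(sign_off())"
```

```text
the job is handed in; nothing more can be done
None
```

I screwed the larger aluminium ring down about 0.65 turn to the washer and nipped it up. From how far it turned and sank I put the clamp at 13–18 N, though the torque readings suggest more, 30 N or above. I then let go, backed away and handed the job in with no verdict returned.

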